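Stack a wooden plane body on its gluing board

ROBOT

A 6-joint arm with a two-finger parallel gripper is mounted at the origin on a cart in front of the work surface, level with it; the furniture and walls round the work are solid. World frame = base frame: x ahead of the robot, y to its left, z up, the work surface at z = 0. Lengths are in mm, angles in rad, forces in N, time in s.
With the tool pointing down it reaches from about 275 to 750 mm from the base axis. Payload 10.2 kg.
Tool frame: the origin (TCP) lies at the very end of the fingers, on their centre line; the grasp point (between the pads) lies 19 mm behind it; z points along the fingers, y is the line along which they close (so a half turn about z gives the same grasp; the last joint's range is limited). The gripper opens to 85 mm and grips with 20 to 120 N. Pads are 22 mm wide; open, the fingers measure 114 mm over their backs; the gripper's body (76 mm by 85 mm) begins 54 mm behind the grasp point. The pads swing forward as they close: fully open they stand 13 mm farther back than shut.
Start: joints at [-1.539, 0.313, 1.498, -0, 1.331, -0.223], TCP at [132.314, -508.059, 231.294] pointing down, gripper open.
Joint ranges: [-2.94, 2.94], [-0.97, 2.17], [0.19, 2.56], [-1.23, 4.37], [0.02, 3.11], [-2.88, 2.88]. Speed limits (rad/s): [2.39, 2.39, 3.01, 3.14, 3.14, 3.14].

INTERFACE

Orientations are given as a unit quaternion [w, x, y, z].
In Python, from rig import * gives the robot as it stands. The module is installed in compiled form; this text tells all that it offers.
- The arm moves only by the shell command python3 -m crank 'ROWS' [FORCE]. ROWS is JSON, a list that holds one entry, the list of rows, each a list of 7 numbers: the shift along the tool's x, y, z in units of 25 mm (1.0 is 25 mm), then the turn, a rotation vector about the tool's x, y, z in units of 8 degrees (1.0 is 8 degrees), then the finger opening in mm, from 0 to 85.4. A call has exactly 8 rows; each row shifts and turns the commanded pose from where the row before left it, along the tool's axes as they then stand; what a row does not reach is not made up. A row lasts 1/10 s, in which the tool goes at most 50 mm and 8.59 degrees, less where a joint would pass 70% of its speed; a pose out of reach is approached as far as the arm can. A call is refused whole if a number of a shift passes 1 or a number of a turn 1, either way. A call with a gripper value outside its range is refused whole. The fingers move at their own pace and stop on an object; FORCE is the grip in N (left out, the last holds). Time passes only in rows, so rows that do not move let the fingers close, or fill a call up. It gives the time, the measured TCP pose, the force, the opening and the grip force at its end, in the units of the state.
- sense(): the state, without advancing time (a new reading comes with each control period).
- capture(name): name is "scene" or "top"; returns the picture (400x640x3 uint8, blue, green, red); there is no depth.
- camera_model(name): a dict with "fx", "fy", "cx", "cy" (pixels), "world_from_camera" (4x4, takes a point from camera to world coordinates). Camera axes: x right, y up, looking along -z (the intrinsics and any distortion apply to the point x, -y, -z); pixel columns grow to the right and rows downward; lengths in mm; the calibration is good to about 2 mm. A picture is of the moment at which its call begins. camera_model takes no time and is no camera call.
- finish_job(): hands the job in; it is judged then, once.
The state is a dict: "time_s": time; "joints": joint angles; "dq": joint speeds; "tau": joint torques, N m; "eef_pos": TCP position; "ee_rot": TCP orientation; "force": force on the tool from outside, world axes, zero at the start; "wrist_torque": the same for the moment, N m; "grip_width": opening from 0.0 (shut) to 1.0 (fully open); "grip_force": force on a finger pad.
Only numpy, scipy, OpenCV 4.12 (cv2) and the standard library are available. Lean on these libraries where they do the work, as an engineer would, in place of code of your own. Each camera call takes 0.05 s, during which the arm holds its last target. There are 200 camera calls.

TASK

Dry-stack the laminated plane body on the pins of the gluing board: first the pale cheek with the four holes, on it the bed block on the heel pins and the toe block on the toe pins with their sloping faces towards each other, and last the dark plain cheek so that the pins do not show. Every piece must sit fully down on what lies below it, its toe end towards the toe end of the board. Leave the other tools where they lie.

Things in the scene. Friction and masses are not known exactly. Their poses are not given: they have to be found in the camera images.
- gluing_board: Fixed plywood board 210 x 110 x 18 mm. Origin: centre of its underside, at bench level; +x along it to the toe end (pencilled arrow), z up; sole side -y. Four upright 8 mm steel pins reach z = 67 mm (top 8 mm tapered to a blunt 2.4 mm tip): heel pins at x = -54, y = +-14 mm, toe pins at x = 54, y = +-9 mm. Holes in the pieces are 11 mm, so seated pieces have 1.5 mm play.
- drilled_cheek: Pale wooden cheek, 144 x 50 x 12 mm, flat, four 11 mm through holes: heel pair x = -54, y = +-14 mm, toe pair x = 54, y = +-9 mm. Two pencil lines, closest at the sole (-y) edge. Origin: centre of underside; +x to the toe. About 60 g; grasp across the 50 mm (y). Seated: heading of the board, origin at (0, 0, 18) mm in the board's frame.
- bed_block: Reddish-brown core block, 30 mm high (z), 50 mm wide (y), 84 mm long (x) at its sole edge y = -25, 40 mm long at y = 25: a 49 degree ramp at its +x end. 11 mm through holes at x = -24, y = +-14 mm. Origin: centre of the 84 x 50 underside rectangle. Grasp across y between x = -42 and -2 mm. About 100 g. Seated: heading of the board, origin at (-30, 0, 30) mm in its frame.
- toe_block: Reddish-brown core block, 30 mm high (z), 50 mm wide (y), 54 mm long (x) at its sole edge y = -25, 34 mm long at y = 25: a steep slope at its -x end. 11 mm through holes at x = 9, y = +-9 mm. Origin: centre of the 54 x 50 underside rectangle. Grasp across y between x = -7 and 27 mm. About 70 g. Seated: heading of the board, origin at (45, 0, 30) mm in its frame.
- plain_cheek: Dark wooden cheek, 144 x 50 x 12 mm, plain face up with two chalk lines and a chalk arrow to its toe end (+x). Underside: blind 11 mm holes, 8.5 mm deep, heel pair x = -54, y = +-14 mm, toe pair x = 54, y = +-9 mm. Origin: centre of underside. About 60 g; grasp across the 50 mm (y). Seated: heading of the board, origin at (0, 0, 60) mm in the board's frame.
- block_plane: Bystander: small iron block plane, 51 x 156 x 59 mm (x, y, z), origin under its centre. Leave it.
- spring_clamp: Bystander: orange plastic spring clamp lying flat between the pieces, 67 x 117 x 22 mm, origin under its centre. Leave it.
- pencil: Bystander: flat red carpenter pencil, 12 x 182 x 8 mm (long in y), origin under its centre. Leave it.
- offcut: Bystander: dark, paint-flecked wooden offcut, 28 x 95 x 28 mm (long in y), origin under its centre. Leave it.
- chisel: Bystander: bench chisel with wooden handle, 26 x 247 x 27 mm (long in y), origin under its centre. Leave it.

How it is judged (in metres and radians):
On the way, in this order (a step that is already met when the one before it is completed fails the run):
1. the pale drilled cheek sits down on the board over all four pins (x of drilled_cheek in the frame of gluing_board between -0.004 and 0.004 m and y of drilled_cheek in the frame of gluing_board between -0.004 and 0.004 m and z of drilled_cheek in the frame of gluing_board between 0.015 and 0.021 m and angle between the x axis of drilled_cheek and the x axis of gluing_board, either way round below 0.09 rad and angle between drilled_cheek's own z axis and vertical below 0.06 rad), for 0.2 s.
2. bed block and toe block sit on the pale cheek, each on its own pins, slopes facing each other (all of step 1 and x of bed_block in the frame of gluing_board between -0.034 and -0.026 m and y of bed_block in the frame of gluing_board between -0.004 and 0.004 m and z of bed_block in the frame of gluing_board between 0.027 and 0.033 m and angle between the x axis of each of bed_block, toe_block and the x axis of gluing_board, either way round below 0.09 rad and angle between each of bed_block, toe_block's own z axis and vertical below 0.06 rad and x of toe_block in the frame of gluing_board between 0.041 and 0.049 m and y of toe_block in the frame of gluing_board between -0.004 and 0.004 m and z of toe_block in the frame of gluing_board between 0.027 and 0.033 m), for 0.2 s.
3. the dark plain cheek sits on both blocks over the pin ends (all of step 2 and x of plain_cheek in the frame of gluing_board between -0.004 and 0.004 m and y of plain_cheek in the frame of gluing_board between -0.004 and 0.004 m and z of plain_cheek in the frame of gluing_board between 0.057 and 0.063 m and angle between the x axis of plain_cheek and the x axis of gluing_board, either way round below 0.09 rad and angle between plain_cheek's own z axis and vertical below 0.06 rad), for 0.2 s.
At the end, for the whole second after the job is handed in: All four pieces lie level (within 3 degrees) on the pins in the order pale cheek, bed and toe block, dark cheek, each within 4 mm sideways and 3 mm in height of its seat on the board and within 5 degrees of the board's heading, released and at rest (all of step 3 and linear speed of each of drilled_cheek, bed_block, toe_block, plain_cheek below 0.02 m/s and angular speed of each of drilled_cheek, bed_block, toe_block, plain_cheek below 0.2 rad/s and contact force between the fingers and drilled_cheek below 0.3 N and contact force between the fingers and bed_block below 0.3 N and contact force between the fingers and toe_block below 0.3 N and contact force between the fingers and plain_cheek below 0.3 N); the robot touches nothing.
It fails at once if the block plane is pushed more than 25 mm from where it lay (distance of block_plane from where it was at the start of the episode above 0.025 m).
It fails at once if the spring clamp is pushed more than 25 mm from where it lay (distance of spring_clamp from where it was at the start of the episode above 0.025 m).
It fails at once if the pencil is pushed more than 25 mm from where it lay (distance of pencil from where it was at the start of the episode above 0.025 m).
It fails at once if the offcut is pushed more than 25 mm from where it lay (distance of offcut from where it was at the start of the episode above 0.025 m).
It fails at once if the chisel is pushed more than 25 mm from where it lay (distance of chisel from where it was at the start of the episode above 0.025 m).
It also fails if it takes over 99 s, if anything falls off the work surface, if the arm or the gripper's body presses on something with over 40 N, if the wrist force passes 120 N, or if a joint passes its speed limit or range.

## Working session

There is one attempt and no reset: what is moved stays moved. The work goes in short steps, Python scripts to look and compute and a shell command to move; the robot and the scene stay as the last step left them, time stands still between calls to the robot, and variables do not carry over. Pictures are saved under pics/ and viewed, at most 14 in all, crops included, and the job is handed in when it is done.

```bash
mkdir -p pics
python3 - <<'E'
from rig import *
import cv2
for n in ("scene","top"):
    cv2.imwrite(f"pics/{n}0.png",capture(n)); m=camera_model(n); print(n,m)
s=sense(); print(s)
E
```

```text
scene {'fx': 446.3538385182158, 'fy': 446.3538385182158, 'cx': 323.43641437071057, 'cy': 199.88163970783677, 'world_from_camera': array([[ 7.06496628e-01,  3.00767898e-01, -6.40625621e-01,
        -2.15543663e+02],
       [-7.07519310e-01,  2.78803885e-01, -6.49372636e-01,
        -1.02025639e+03],
       [-1.67015308e-02,  9.12034575e-01,  4.09773100e-01,
         4.89657965e+02],
       [ 0.00000000e+00,  0.00000000e+00,  0.00000000e+00,
         1.00000000e+00]])}
top {'fx': 426.2615558571581, 'fy': 426.2615558571581, 'cx': 317.649950798287, 'cy': 202.82781457586574, 'world_from_camera': array([[-5.29639941e-02,  9.76888409e-01, -2.07084164e-01,
         3.14216959e+02],
       [-9.98593843e-01, -5.22838607e-02,  8.75982397e-03,
        -2.85078568e+02],
       [-2.26978908e-03,  2.07256926e-01,  9.78283913e-01,
         9.75958199e+02],
       [ 0.00000000e+00,  0.00000000e+00,  0.00000000e+00,
         1.00000000e+00]])}
{'time_s': 0.1, 'joints': array([-1.53943535e+00,  3.13389389e-01,  1.49836086e+00, -1.90336910e-05,
        1.33099378e+00, -2.23399304e-01]), 'dq': array([-0.00093814, -0.00090721, -0.00242291,  0.00062204,  0.00127361,
        0.00064024]), 'tau': array([ 2.13173298e-03, -4.12898111e+01, -2.60137993e+01, -2.72850866e-04,
        3.06514870e-03, -5.64964395e-06]), 'eef_pos': array([ 132.28357195, -507.82405661,  230.79477973]), 'ee_rot': array([-5.73921876e-04,  9.91897662e-01,  1.27038172e-01,  4.59914929e-05]), 'force': array([-0.01987543, -0.12653071, -0.92222548]), 'wrist_torque': array([ 0.02874322,  0.04470325, -0.01209235]), 'grip_force': 0.0, 'grip_width': 1.0039106519949672}
```

View pics/top0.png

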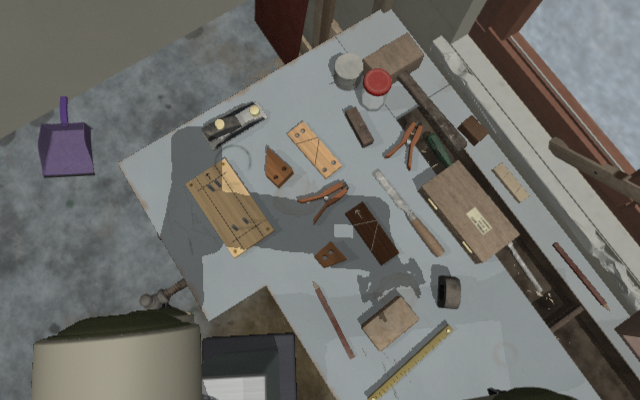

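View pics/scene0.png

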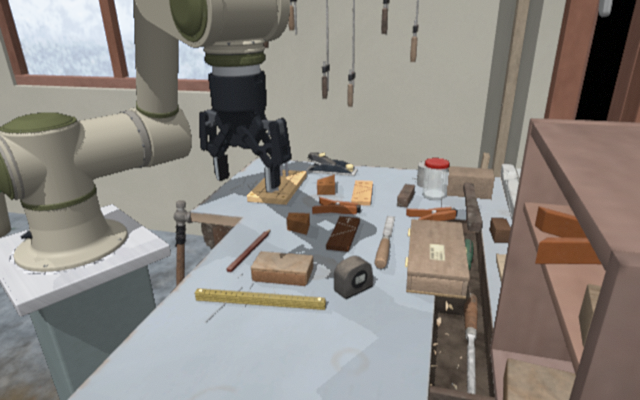

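Run:
```python
import cv2
im=cv2.imread("pics/top0.png")
cv2.imwrite("pics/c1.png",cv2.resize(im[90:280,180:440],None,fx=3.05,fy=3.05,interpolation=cv2.INTER_CUBIC))
```

```text
(no output)
```

View pics/c1.png

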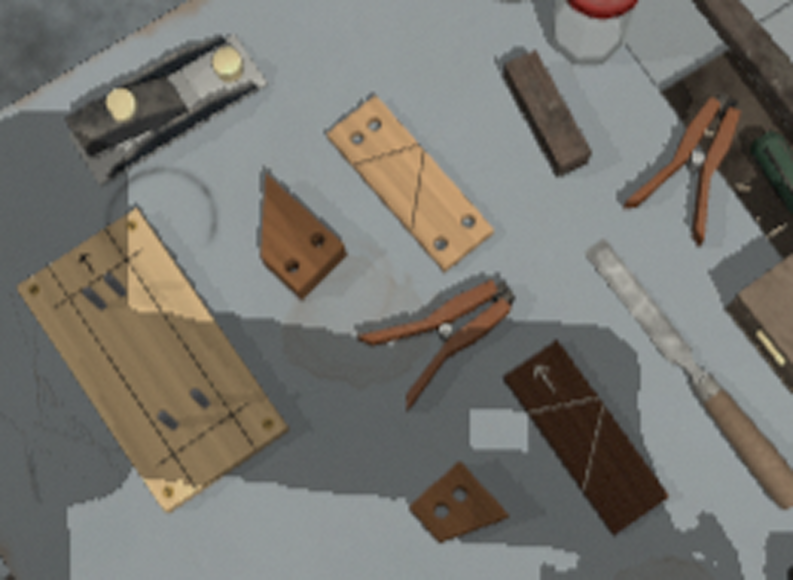

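```bash
cat > h.py <<'E'
import numpy as np, cv2
from rig import *
def ray(px,z,n="top"):
    """pixels (N,2) -> world xy on plane z"""
    m=camera_model(n); T=m["world_from_camera"]; px=np.atleast_2d(np.asarray(px,float))
    z=np.broadcast_to(z,len(px))
    d=np.c_[(px[:,0]-m["cx"])/m["fx"],-(px[:,1]-m["cy"])/m["fy"],-np.ones(len(px))]@T[:3,:3].T
    return T[:2,3]+d[:,:2]*((z-T[2,3])/d[:,2])[:,None]
def proj(P,n="top"):
    m=camera_model(n); T=m["world_from_camera"]; q=(np.atleast_2d(P)-T[:3,3])@T[:3,:3]
    return np.c_[m["cx"]+m["fx"]*q[:,0]/-q[:,2], m["cy"]+m["fy"]*q[:,1]/q[:,2]]
def fit(w,mod):
    """rigid 2D fit model->world: x,y,deg,residuals"""
    w=np.asarray(w); mod=np.asarray(mod,float); a,b=mod-mod.mean(0),w-w.mean(0)
    t=np.arctan2((a[:,0]*b[:,1]-a[:,1]*b[:,0]).sum(),(a*b).sum())
    R=np.array([[np.cos(t),-np.sin(t)],[np.sin(t),np.cos(t)]])
    o=w.mean(0)-R@mod.mean(0); return o,np.degrees(t),np.linalg.norm(mod@R.T+o-w,axis=1)
def tool(p,deg):
    """shift units & turn units from the present tool pose to TCP point p (x,y,z), tool x heading deg"""
    from scipy.spatial.transform import Rotation as Ro
    s=sense(); q=s["ee_rot"]; R=Ro.from_quat([q[1],q[2],q[3],q[0]])
    c,n=np.cos(np.radians(deg)),np.sin(np.radians(deg))
    G=np.c_[[c,n,0],[n,-c,0],[0,0,-1]]
    r=R.inv()*Ro.from_matrix(G)
    d=np.asarray(p)-s["eef_pos"]
    print("shift(now axes)",np.round(R.inv().apply(d)/25,3),"turn",np.round(np.degrees(r.as_rotvec())/8,3),
      "| shift in goal axes",np.round(G.T@d/25,3))
E
python3 - <<'E'
from h import *
c=lambda L: np.array(L)/3.05+[180,90]-0.34
O={"board":([(20,288),(133,208),(286,428),(170,511)],18,[(105,55),(105,-55),(-105,-55),(-105,55)]),
"drilled":([(325,131),(376,95),(494,232),(445,269),(356,138),(374,124),(441,243),(468,220)],12,[(72,25),(72,-25),(-72,-25),(-72,25),(54,9),(54,-9),(-54,14),(-54,-14)]),
"plain":([(503,376),(556,341),(666,496),(615,534)],12,[(72,25),(72,-25),(-72,-25),(-72,25)]),
"bed":([(265,170),(345,245),(302,285),(262,242),(318,240),(291,265)],30,[(42,-25),(-42,-25),(-42,25),(-2,25),(-24,-14),(-24,14)]),
"toe":([(460,463),(508,517),(440,541),(410,507),(459,494),(441,511)],30,[(27,-25),(-27,-25),(-7,25),(27,25),(9,-9),(9,9)])}
for k,(p,z,m) in O.items():
    o,t,r=fit(ray(c(p),z),m); print(k,o.round(1),round(t,1),r.round(1),"reach",np.hypot(*o).round())
for y in ((93,298),(116,287),(168,420),(200,398)): print(ray(c([y]),42).round(1))
s=sense();print(s["eef_pos"])
im=cv2.imread("pics/top0.png")
for n,(x,y) in {"A":(180,150),"B":(255,140)}.items(): pass
t=np.hstack([cv2.resize(im[y:y+50,x:x+50],(390,290),interpolation=cv2.INTER_CUBIC) for x,y in ((255,140),(305,225))])
b=np.hstack([cv2.resize(im[y:y+100,x:x+100],(390,290),interpolation=cv2.INTER_CUBIC) for x,y in ((180,155),(270,110))])
cv2.imwrite("pics/z1.png",np.vstack([t,b]))
E
```

```text
board [519.2 -90.7] 32.7 [3.8 2.4 3.7 2.6] reach 527.0
drilled [ 649.4 -291.7] 36.6 [2.1 0.2 2.1 0.8 0.7 0.5 0.8 0.8] reach 712.0
plain [ 442.7 -412. ] 31.2 [1.  1.3 2.1 1.2] reach 605.0
bed [ 611.4 -194. ] 42.0 [3.3 2.1 3.8 7.5 3.1 2.9] reach 641.0
toe [ 389.7 -314.4] 38.3 [1.2 1.1 1.1 1.3 0.7 0.2] reach 501.0
[[560.5 -52.9]]
[[568. -70.]]
[[ 466.3 -107.2]]
[[ 481.2 -130.7]]
[ 132.28357195 -507.82405661  230.79477973]
```

View pics/z1.png

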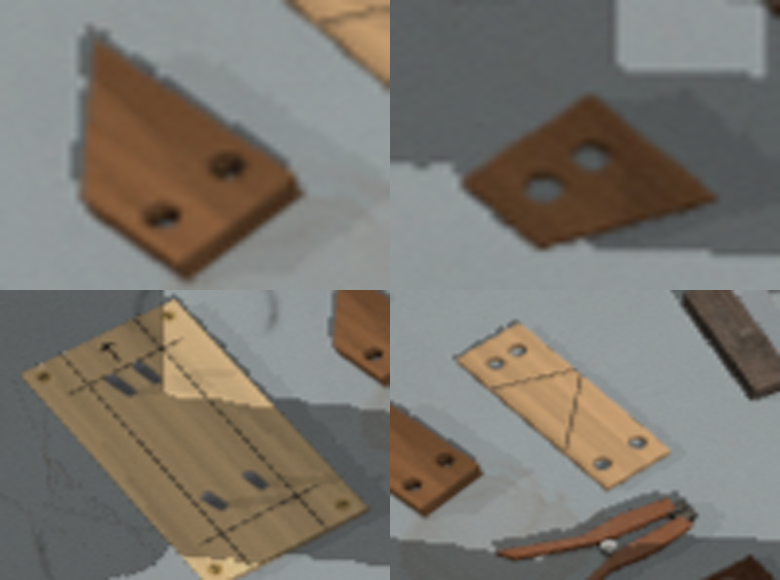

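Run:
```python
from h import *
def tl(L,o,s): return np.array(L)/s+o-0.45
b=tl([(97,38),(290,172),(184,262),(82,197),(228,165),(160,215)],(255,140),(7.8,5.8))
print("bed",fit(ray(b,30),[(42,-25),(-42,-25),(-42,25),(-2,25),(-24,-14),(-24,14)]))
t=tl([(590,95),(717,197),(543,247),(463,182),(591,155),(543,187)],(305-50,225),(7.8,5.8))
print("toe",fit(ray(t,30),[(27,-25),(-27,-25),(-7,25),(27,25),(9,-9),(9,9)]))
bd=tl([(22,376),(175,297),(367,510),(213,588),(42,376),(168,315),(342,505),(215,570)],(180,155-100),(3.9,2.9))
print("board",fit(ray(bd[:4],18),[(105,55),(105,-55),(-105,-55),(-105,55)]))
w=ray(bd[4:],18); print("screws centre",w.mean(0), "headings",[np.degrees(np.arctan2(*(a-c)[::-1])) for a,c in ((w[0],w[3]),(w[1],w[2]))])
# pins: mask grey-blue streaks on the board
im=cv2.imread("pics/top0.png").astype(int); R=im[155:255,180:280]
sat=(R[...,2]-R[...,0]); m=((sat<5)&(R.sum(2)<300)).astype(np.uint8)
n,l,st,ce=cv2.connectedComponentsWithStats(m)
ax=np.array([180,155])
for i in range(1,n):
    if 5<st[i,4]<80: print(st[i],ce[i]+ax)
d=tl([(455,357),(518,320),(670,452),(608,490),(495,363),(517,350),(602,463),(637,442)],(270-100,110-100),(3.9,2.9))
print("drilled",fit(ray(d,12),[(72,25),(72,-25),(-72,-25),(-72,25),(54,9),(54,-9),(-54,14),(-54,-14)]))
```

```text
bed (array([ 608.69039025, -192.84916071]), np.float64(44.19295583177004), array([1.12255749, 2.19199659, 1.34042629, 0.03306124, 0.55476641,
       0.72496049]))
toe (array([ 390.43518107, -314.63518836]), np.float64(39.5437528797451), array([0.7947635 , 0.68977477, 0.47501524, 0.8079568 , 0.32901658,
       0.61165756]))
board (array([519.35309555, -90.20211274]), np.float64(32.13994061893971), array([1.96584814, 1.36455399, 2.28687999, 1.69947839]))
screws centre [520.07358414 -88.8246539 ] headings [np.float64(32.14054928221757), np.float64(31.928379714543716)]
[35 25  6  7 17] [217.35294118 183.29411765]
[27 30  7  6 17] [210.29411765 187.35294118]
[63 63  5  5 13] [245. 220.]
[52 70  6  5 13] [234.38461538 227.30769231]
drilled (array([ 649.63327685, -291.24248233]), np.float64(36.51958247213938), array([1.4462068 , 2.11777369, 1.41384185, 1.83541755, 0.34988966,
       0.58844633, 0.61334318, 0.27220195]))
```

Run:
```python
from h import *
p=np.array([(217.35,183.29),(210.29,187.35),(245,220),(234.38,227.31)])
for z in (40,44): print(fit(ray(p,z),[(54,-9),(54,9),(-54,-14),(-54,14)]))
tool((649.5,-291.3,120),36.5)
```

```text
(array([519.88567679, -89.34436128]), np.float64(32.11848278046573), array([0.82930654, 0.37965514, 0.3688446 , 0.16265289]))
(array([519.00671139, -90.18086961]), np.float64(32.11848278046574), array([1.05570832, 0.14934245, 0.56912841, 0.36671432]))
shift(now axes) [22.203 -3.162  4.441] turn [-0.008 -0.003 -2.738] | shift in goal axes [21.782  5.344  4.432]
```

```bash
python3 -m crank '[[[0.9,0,0,0,0,-0.34,66],[0.9,0,0,0,0,-0.34,66],[0.9,0,0,0,0,-0.34,66],[0.9,0,0,0,0,-0.34,66],[0.9,0,0,0,0,-0.34,66],[0.9,0,0,0,0,-0.34,66],[0.9,0,0,0,0,-0.34,66],[0.9,0,0,0,0,-0.34,66]]]' 60
python3 -c "
from h import *
tool((649.5,-291.3,100),36.5)"
```

```text
time_s: 0.9
eef_pos: [296.4, -434.3, 230.9]
ee_rot: [-0.0, 0.95, 0.313, -0.0]
force: [-0.5, 0.5, -0.7]
grip_width: 0.774
grip_force: 0.0
shift(now axes) [14.758  3.801  5.238] turn [-0.005 -0.002 -0.003] | shift in goal axes [14.757  3.804  5.237]
```

```bash
R='[[[0.92,0.24,0.3,0,0,0,66],[0.92,0.24,0.3,0,0,0,66],[0.92,0.24,0.3,0,0,0,66],[0.92,0.24,0.3,0,0,0,66],[0.92,0.24,0.3,0,0,0,66],[0.92,0.24,0.3,0,0,0,66],[0.92,0.24,0.3,0,0,0,66],[0.92,0.24,0.3,0,0,0,66]]]' ; python3 -m crank '[[[0.92,0.24,0.3,0,0,0,66],[0.92,0.24,0.3,0,0,0,66],[0.92,0.24,0.3,0,0,0,66],[0.92,0.24,0.3,0,0,0,66],[0.92,0.24,0.3,0,0,0,66],[0.92,0.24,0.3,0,0,0,66],[0.92,0.24,0.3,0,0,0,66],[0.92,0.24,0.3,0,0,0,66]]]' 
python3 -m crank '[[[0.92,0.24,0.3,0,0,0,66],[0.92,0.24,0.3,0,0,0,66],[0.92,0.24,0.3,0,0,0,66],[0.92,0.24,0.3,0,0,0,66],[0.92,0.24,0.3,0,0,0,66],[0.92,0.24,0.3,0,0,0,66],[0.92,0.24,0.3,0,0,0,66],[0.92,0.24,0.3,0,0,0,66]]]'
python3 -c "
from h import *
tool((649.5,-291.3,0.5),36.5)"
```

```text
time_s: 1.7
eef_pos: [473.0, -363.9, 170.6]
ee_rot: [-0.0, 0.95, 0.312, -0.0]
force: [-0.5, -0.0, 0.9]
grip_width: 0.776
grip_force: 0.0
time_s: 2.5
eef_pos: [649.6, -293.5, 110.4]
ee_rot: [-0.0, 0.95, 0.312, -0.0]
force: [-0.1, 0.1, 0.3]
grip_width: 0.776
grip_force: 0.0
shift(now axes) [ 0.051 -0.068  4.397] turn [-0.007  0.002 -0.018] | shift in goal axes [ 0.049 -0.072  4.397]
```

```bash
python3 -m crank '[[[0.05,-0.07,0.8,0,0,0,66],[0,0,0.8,0,0,0,66],[0,0,0.8,0,0,0,66],[0,0,0.8,0,0,0,66],[0,0,0.6,0,0,0,66],[0,0,0.4,0,0,0,66],[0,0,0.18,0,0,0,66],[0,0,0,0,0,0,66]]]'
python3 - <<'E'
from h import *
cv2.imwrite("pics/g1.png",np.vstack([cv2.resize(capture("top")[90:240,230:430],(800,600),interpolation=2)]))
E
```

```text
time_s: 3.3
eef_pos: [648.9, -291.9, 1.6]
ee_rot: [-0.0, 0.95, 0.312, -0.0]
force: [0.6, 0.8, -0.1]
grip_width: 0.773
grip_force: 0.0
```

View pics/g1.png

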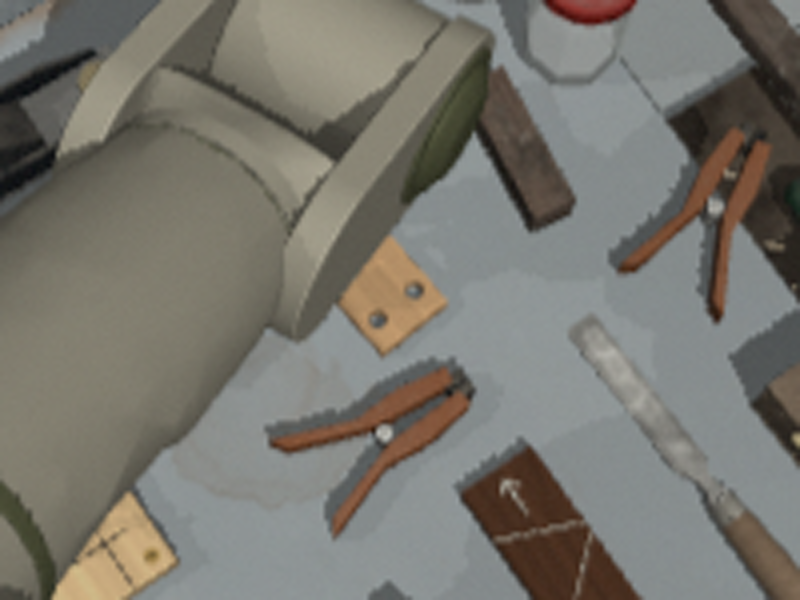

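The arm covers the toe half of the cheek; its heel holes at about (324,170) and (333,162) lie unmoved and the clamp is clear. Closing.

```bash
python3 -m crank '[[[0,0,0,0,0,0,40],[0,0,0,0,0,0,40],[0,0,0,0,0,0,40],[0,0,0,0,0,0,40],[0,0,0,0,0,0,40],[0,0,0,0,0,0,40],[0,0,0,0,0,0,40],[0,0,0,0,0,0,40]]]' 60
python3 -m crank '[[[0,0,-0.3,0,0,0,40],[0,0,-0.6,0,0,0,40],[0,0,-0.8,0,0,0,40],[0,0,-0.8,0,0,0,40],[0,0,-0.8,0,0,0,40],[0,0,-0.8,0,0,0,40],[0,0,-0.8,0,0,0,40],[0,0,0,0,0,0,40]]]'
python3 -c "
from h import *
tool((519.5,-89.8,120),32.1)"
```

```text
time_s: 4.15
eef_pos: [649.5, -292.4, 3.4]
ee_rot: [0.001, 0.95, 0.312, 0.001]
force: [-0.4, -0.4, 6.1]
grip_width: 0.565
grip_force: 62.4
time_s: 4.95
eef_pos: [650.0, -292.6, 128.6]
ee_rot: [0.003, 0.95, 0.312, 0.002]
force: [0.0, 0.1, -0.6]
grip_width: 0.559
grip_force: 61.9
shift(now axes) [ 0.606 -9.629  0.286] turn [ 0.043 -0.018  0.533] | shift in goal axes [-0.111 -9.646  0.343]
```

```bash
python3 -m crank '[[[0,-0.6,0,0,0,0.13,40],[0,-0.9,0,0,0,0.13,40],[0,-0.9,0,0,0,0.13,40],[0,-0.9,0,0,0,0.14,40],[0,-0.9,0,0,0,0,40],[0,-0.9,0,0,0,0,40],[0,-0.9,0,0,0,0,40],[0,-0.9,0,0,0,0,40]]]'
python3 -c "
from h import *
tool((519.5,-89.8,110),32.1)"
```

```text
time_s: 5.75
eef_pos: [553.2, -146.9, 123.7]
ee_rot: [-0.0, 0.961, 0.277, -0.0]
force: [-0.0, 0.4, 0.0]
grip_width: 0.559
grip_force: 61.9
shift(now axes) [ 0.075 -2.651  0.552] turn [-0.006  0.004  0.002] | shift in goal axes [ 0.074 -2.651  0.55 ]
```

```bash
python3 -m crank '[[[0.07,-0.8,0.1,0,0,0,40],[0,-0.8,0.15,0,0,0,40],[0,-0.6,0.2,0,0,0,40],[0,-0.4,0.1,0,0,0,40],[0,-0.05,0,0,0,0,40],[0,0,0,0,0,0,40],[0,0,0,0,0,0,40],[0,0,0,0,0,0,40]]]'
python3 - <<'E'
from h import *
tool((519.5,-89.8,20),32.1)
cv2.imwrite("pics/top2.png",capture("top"));cv2.imwrite("pics/sc2.png",capture("scene"))
a=cv2.imread("pics/top2.png")[130:260,160:300];b=cv2.imread("pics/sc2.png")[120:250,210:350]
cv2.imwrite("pics/p2.png",np.hstack([cv2.resize(x,(400,372),interpolation=2) for x in (a,b)]))
E
```

```text
time_s: 6.55
eef_pos: [520.7, -91.3, 110.6]
ee_rot: [0.0, 0.961, 0.276, 0.0]
force: [0.4, -0.2, -0.4]
grip_width: 0.563
grip_force: 61.9
shift(now axes) [-0.007 -0.078  3.624] turn [ 0.002 -0.001 -0.002] | shift in goal axes [-0.006 -0.077  3.624]
```

View pics/p2.png

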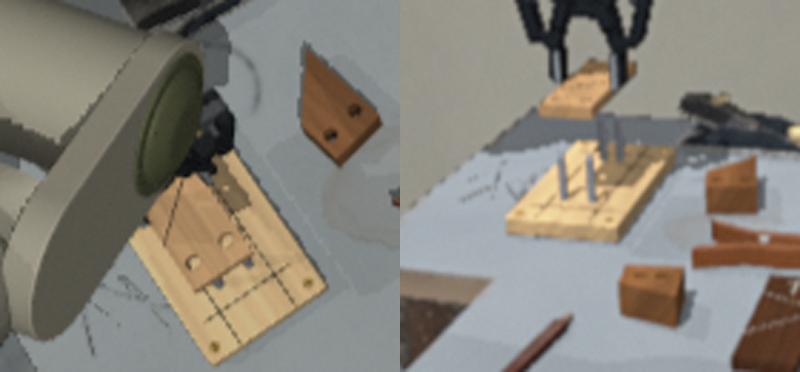

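Run:
```python
from h import *
c=lambda L,o: np.array(L)/2.857+o-0.33
h=ray(c([(193,261),(227,240)],(160,130)),118); print("holes",h,h.mean(0),np.linalg.norm(h[0]-h[1]))
R=lambda d:np.array([[np.cos(d),-np.sin(d)],[np.sin(d),np.cos(d)]])
print("expected",np.array([520.7,-91.3])+R(np.radians(32.1))@[-54,0], "pins should",np.array([519.5,-89.8])+R(np.radians(32.1))@[-54,0])
# scene check: predicted pin tips / bases
P=np.array([519.5,-89.8])+np.array([(-54,14),(-54,-14),(54,9),(54,-9)])@R(np.radians(32.1)).T
for z in (66,18): print("scene px tile",((proj(np.c_[P,[z]*4],"scene")-[210,120]+.33)*2.857).round(0).tolist())
```

```text
holes [[ 467.79753192 -106.54558771]
 [ 481.75591632 -131.02432598]] [ 474.77672412 -118.78495685] 28.17880625910699
expected [ 474.95541625 -119.99552329] pins should [ 473.75541625 -118.49552329]
scene px tile [[158.0, 151.0], [186.0, 153.0], [199.0, 115.0], [216.0, 116.0]]
scene px tile [[162.0, 198.0], [189.0, 200.0], [201.0, 159.0], [218.0, 160.0]]
```

```bash
python3 -m crank '[[[0,-0.05,0.4,0,0,0,40],[0,0,0.5,0,0,0,40],[0,0,0.4,0,0,0,40],[0,0,0.3,0,0,0,40],[0,0,0.3,0,0,0,40],[0,0,0.3,0,0,0,40],[0,0,0.2,0,0,0,40],[0,0,0,0,0,0,40]]]'
```

```text
time_s: 7.45
eef_pos: [519.5, -89.7, 49.9]
ee_rot: [-0.0, 0.961, 0.277, -0.0]
force: [0.2, 0.1, -1.1]
grip_width: 0.561
grip_force: 61.9
```

```bash
python3 -m crank '[[[0,0,0.3,0,0,0,40],[0,0,0.3,0,0,0,40],[0,0,0.3,0,0,0,40],[0,0,0.15,0,0,0,40],[0,0,0.05,0,0,0,40],[0,0,0,0,0,0,40],[0,0,0,0,0,0,40],[0,0,0,0,0,0,40]]]'
```

```text
time_s: 8.25
eef_pos: [519.8, -89.8, 23.3]
ee_rot: [0.0, 0.961, 0.277, 0.0]
force: [-0.0, -0.3, 0.4]
grip_width: 0.559
grip_force: 62.0
```

```bash
python3 -m crank '[[[0,0,0.04,0,0,0,40],[0,0,0.04,0,0,0,40],[0,0,0,0,0,0,40],[0,0,0,0,0,0,62],[0,0,0,0,0,0,66],[0,0,0,0,0,0,66],[0,0,0,0,0,0,66],[0,0,-0.3,0,0,0,66]]]'
python3 -m crank '[[[0,0,-0.8,0,0,0,66],[0,0,-0.8,0,0,0,66],[0,0,-0.8,0,0,0,66],[0,0,-0.8,0,0,0,66],[0,0.5,-0.4,0,0,0,66],[0,0.8,0,0,0,-0.5,66],[0,0.8,0,0,0,-0.5,66],[0,0.8,0,0,0,-0.5,66]]]'
python3 - <<'E'
from h import *
tool((608.7,-192.8,4),44.2)
cv2.imwrite("pics/top3.png",capture("top"))
cv2.imwrite("pics/sc3.png",capture("scene"))
a=cv2.imread("pics/top3.png")[130:260,180:320];b=cv2.imread("pics/sc3.png")[120:250,210:350]
cv2.imwrite("pics/p3.png",np.hstack([cv2.resize(x,(400,372),interpolation=2) for x in (a,b)]))
E
```

```text
time_s: 9.05
eef_pos: [519.2, -89.6, 28.1]
ee_rot: [-0.001, 0.961, 0.277, -0.001]
force: [0.6, 0.3, 0.1]
grip_width: 0.772
grip_force: 0.0
time_s: 9.85
eef_pos: [562.1, -149.4, 119.3]
ee_rot: [0.0, 0.926, 0.377, 0.0]
force: [-0.5, 0.3, 0.3]
grip_width: 0.774
grip_force: 0.0
shift(now axes) [0.124 2.542 4.613] turn [ 0.004 -0.001  0.01 ] | shift in goal axes [0.128 2.544 4.612]
```

View pics/p3.png

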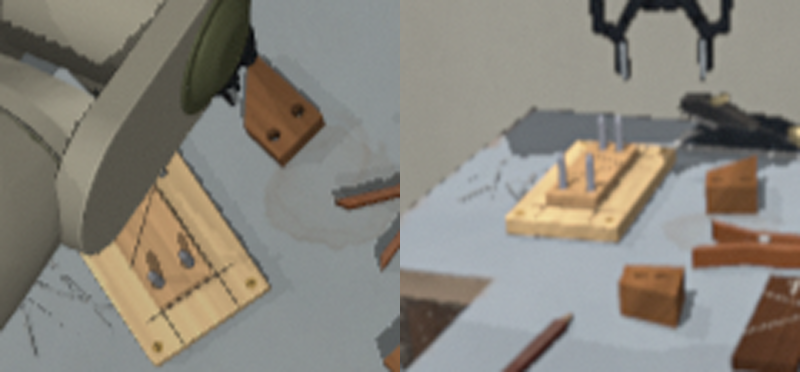

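```bash
python3 -c "
from h import *
tool((592.9,-208.1,6),44.2)"
```

```text
shift(now axes) [-0.738  2.5    4.52 ] turn [ 0.01  -0.002 -0.011] | shift in goal axes [-0.74   2.505  4.517]
```

```bash
python3 -m crank '[[[-0.2,0.7,0,0,0,0,68],[-0.3,0.7,0,0,0,0,68],[-0.24,0.7,0.4,0,0,0,68],[0,0.4,0.8,0,0,0,68],[0,0,0.9,0,0,0,68],[0,0,0.9,0,0,0,68],[0,0,0.3,0,0,0,68],[0,0,0,0,0,0,68]]]'
python3 -c "
from h import *
tool((592.9,-208.1,6),44.2)"
```

```text
time_s: 10.75
eef_pos: [591.4, -205.9, 35.6]
ee_rot: [-0.001, 0.927, 0.375, -0.001]
force: [-0.1, 0.8, -0.3]
grip_width: 0.798
grip_force: 0.0
shift(now axes) [-0.019  0.108  1.186] turn [-0.012  0.003 -0.013] | shift in goal axes [-0.019  0.106  1.186]
```

```bash
python3 -m crank '[[[-0.02,0.1,0.4,0,0,0,68],[0,0,0.5,0,0,0,68],[0,0,0.28,0,0,0,68],[0,0,0,0,0,0,40],[0,0,0,0,0,0,40],[0,0,0,0,0,0,40],[0,0,0,0,0,0,40],[0,0,0,0,0,0,40]]]' 70
python3 -m crank '[[[0,0,0,0,0,0,40],[0,0,-0.3,0,0,0,40],[0,0,-0.6,0,0,0,40],[0,0,-0.8,0,0,0,40],[0,0,-0.8,0,0,0,40],[0,0,-0.8,0,0,0,40],[0,0,-0.8,0,0,0,40],[0,0,0,0,0,0,40]]]'
python3 -c "
from h import *
c=np.cos(np.radians(32.1));s=np.sin(np.radians(32.1))
tool((519.5-52*c,-89.8-52*s,110),32.1)"
```

```text
time_s: 11.55
eef_pos: [593.3, -208.6, 6.6]
ee_rot: [0.0, 0.927, 0.376, 0.0]
force: [0.3, -0.3, -0.9]
grip_width: 0.567
grip_force: 72.6
time_s: 12.35
eef_pos: [594.7, -209.4, 113.1]
ee_rot: [0.003, 0.927, 0.376, 0.002]
force: [0.4, -0.1, -1.7]
grip_width: 0.57
grip_force: 72.7
shift(now axes) [-0.863 -5.96   0.086] turn [ 0.045 -0.018  1.503] | shift in goal axes [-2.085 -5.649  0.126]
```

```bash
python3 -m crank '[[[-0.2,-0.5,0,0,0,0.3,40],[-0.2,-0.7,0,0,0,0.3,40],[-0.2,-0.7,0,0,0,0.3,40],[-0.2,-0.7,0,0,0,0.3,40],[-0.2,-0.7,0,0,0,0.3,40],[-0.2,-0.7,0,0,0,0,40],[-0.2,-0.7,0,0,0,0,40],[-0.1,-0.3,0,0,0,0,40]]]'
python3 -c "
from h import *
c=np.cos(np.radians(32.1));s=np.sin(np.radians(32.1))
tool((519.5-52*c,-89.8-52*s,105),32.1)"
```

```text
time_s: 13.15
eef_pos: [487.8, -130.1, 108.8]
ee_rot: [-0.0, 0.961, 0.277, -0.0]
force: [0.2, 0.6, -1.5]
grip_width: 0.569
grip_force: 72.7
shift(now axes) [-0.149 -0.693  0.153] turn [-0.007  0.003  0.005] | shift in goal axes [-0.15  -0.693  0.152]
```

```bash
python3 -m crank '[[[-0.15,-0.3,0.1,0,0,0,40],[0,-0.3,0,0,0,0,40],[0,-0.1,0,0,0,0,40],[0,0,0,0,0,0,40],[0,0,0,0,0,0,40],[0,0,0,0,0,0,40],[0,0,0,0,0,0,40],[0,0,0,0,0,0,40]]]'
python3 - <<'E'
from h import *
print(sense()["eef_pos"])
c=np.cos(np.radians(32.1));s=np.sin(np.radians(32.1))
tool((519.5-52*c,-89.8-52*s,36),32.1)
cv2.imwrite("pics/top4.png",capture("top"))
cv2.imwrite("pics/sc4.png",capture("scene"))
a=cv2.imread("pics/top4.png")[165:265,190:290];b=cv2.imread("pics/sc4.png")[90:240,210:360]
cv2.imwrite("pics/p4.png",np.hstack([cv2.resize(x,(400,400),interpolation=2) for x in (a,b)]))
E
```

```text
time_s: 13.95
eef_pos: [476.5, -118.4, 106.5]
ee_rot: [-0.0, 0.961, 0.277, -0.0]
force: [-1.2, 0.4, -1.3]
grip_width: 0.571
grip_force: 72.7
[ 476.48667941 -118.39204152  106.50811923]
shift(now axes) [-0.015 -0.055  2.82 ] turn [-0.     0.     0.001] | shift in goal axes [-0.015 -0.055  2.82 ]
```

View pics/p4.png

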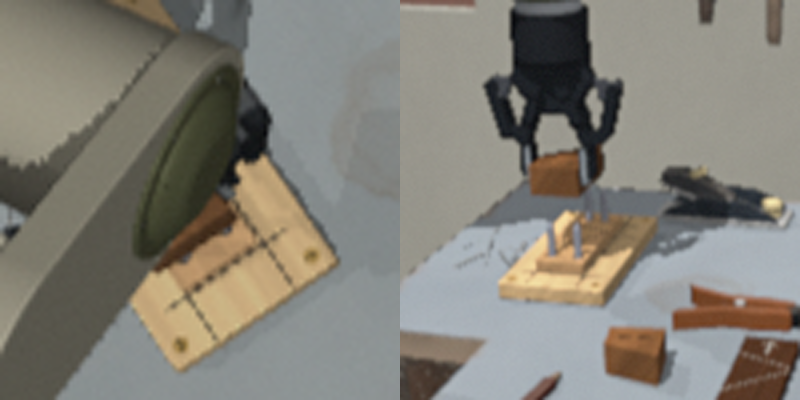

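Run:
```python
from h import *
c=np.cos(np.radians(32.1));s=np.sin(np.radians(32.1));R=np.array([[c,-s],[s,c]])
w=ray(np.array([(239,214),(168,262)])/4+[189.6,164.6],100); print((w-[519.5,-89.8])@R)
# scene: heel face bottom corners expected vs seen (tile 131,190)->(181,197)
P=np.array([519.5,-89.8])+np.array([(-72,25),(-72,-25)])@R.T
print(((proj(np.c_[P,[100,100]],"scene")-[210,90]+.4)*400/150), ((proj(np.c_[P,[130,130]],"scene")-[210,90]+.4)*400/150))
```

```text
[[-69.35276976 -26.32997655]
 [-69.27721177  17.6124109 ]]
[[128.58614703 194.89474841]
 [176.78309446 197.9010848 ]] [[126.22542078 165.86354034]
 [174.91463973 168.63803129]]
```

```bash
python3 -m crank '[[[-0.05,-0.05,0.4,0,0,0,40],[0,0,0.4,0,0,0,40],[0,0,0.3,0,0,0,40],[0,0,0.2,0,0,0,40],[0,0,0.2,0,0,0,40],[0,0,0.2,0,0,0,40],[0,0,0.1,0,0,0,40],[0,0,0,0,0,0,40]]]'
```

```text
time_s: 14.85
eef_pos: [474.9, -117.8, 61.3]
ee_rot: [-0.0, 0.961, 0.277, 0.0]
force: [2.0, 1.1, -3.5]
grip_width: 0.574
grip_force: 72.7
```

```bash
python3 -m crank '[[[0.04,0,0.2,0,0,0,40],[0,0,0.2,0,0,0,40],[0,0,0.2,0,0,0,40],[0,0,0.15,0,0,0,40],[0,0,0.1,0,0,0,40],[0,0,0.05,0,0,0,40],[0,0,0,0,0,0,40],[0,0,0,0,0,0,40]]]'
```

```text
time_s: 15.65
eef_pos: [475.6, -117.3, 39.1]
ee_rot: [0.0, 0.961, 0.277, 0.0]
force: [0.0, -0.5, -1.4]
grip_width: 0.573
grip_force: 72.7
```

```bash
python3 -m crank '[[[0,0,0.05,0,0,0,40],[0,0,0.05,0,0,0,40],[0,0,0.02,0,0,0,40],[0,0,0,0,0,0,40],[0,0,0,0,0,0,40],[0,0,0,0,0,0,66],[0,0,0,0,0,0,66],[0,0,0,0,0,0,66]]]'
python3 -m crank '[[[0,0,-0.3,0,0,0,68],[0,0,-0.8,0,0,0,68],[0,0,-0.8,0,0,0,68],[0,0,-0.8,0,0,0,68],[0,0.5,-0.2,0,0,0,68],[0,0.9,0,0,0,-0.3,68],[0,0.9,0,0,0,-0.3,68],[0,0.9,0,0,0,-0.3,68]]]'
python3 - <<'E'
from h import *
c=np.cos(np.radians(39.5));s=np.sin(np.radians(39.5))
tool((390.4+10*c,-314.6+10*s,6),39.5)
E
```

```text
time_s: 16.45
eef_pos: [475.6, -117.4, 35.9]
ee_rot: [-0.0, 0.961, 0.277, 0.0]
force: [0.4, 0.1, -0.1]
grip_width: 0.764
grip_force: 0.0
time_s: 17.25
eef_pos: [520.9, -184.3, 109.2]
ee_rot: [0.0, 0.941, 0.337, 0.0]
force: [0.3, -0.2, -0.3]
grip_width: 0.8
grip_force: 0.0
shift(now axes) [-6.943  0.71   4.126] turn [ 0.004 -0.001 -0.011] | shift in goal axes [-6.943  0.702  4.127]
```

```bash
python3 -m crank '[[[-0.8,0.1,0,0,0,0,68],[-0.9,0.1,0,0,0,0,68],[-0.9,0.1,0,0,0,0,68],[-0.9,0.1,0,0,0,0,68],[-0.9,0.1,0,0,0,0,68],[-0.9,0.1,0.3,0,0,0,68],[-0.9,0.1,0.5,0,0,0,68],[-0.7,0,0.6,0,0,0,68]]]'
python3 - <<'E'
from h import *
c=np.cos(np.radians(39.5));s=np.sin(np.radians(39.5))
tool((390.4+10*c,-314.6+10*s,6),39.5)
cv2.imwrite("pics/top5.png",capture("top"))
cv2.imwrite("pics/sc5.png",capture("scene"))
a=cv2.imread("pics/top5.png")[150:260,180:290];b=cv2.imread("pics/sc5.png")[140:250,210:320]
cv2.imwrite("pics/p5.png",np.hstack([cv2.resize(x,(400,400),interpolation=2) for x in (a,b)]))
E
```

```text
time_s: 18.05
eef_pos: [397.5, -307.5, 74.0]
ee_rot: [0.001, 0.942, 0.336, 0.0]
force: [-0.2, 0.2, -0.7]
grip_width: 0.789
grip_force: 0.0
shift(now axes) [0.    0.031 2.721] turn [ 0.013  0.    -0.027] | shift in goal axes [-0.     0.036  2.721]
```

View pics/p5.png

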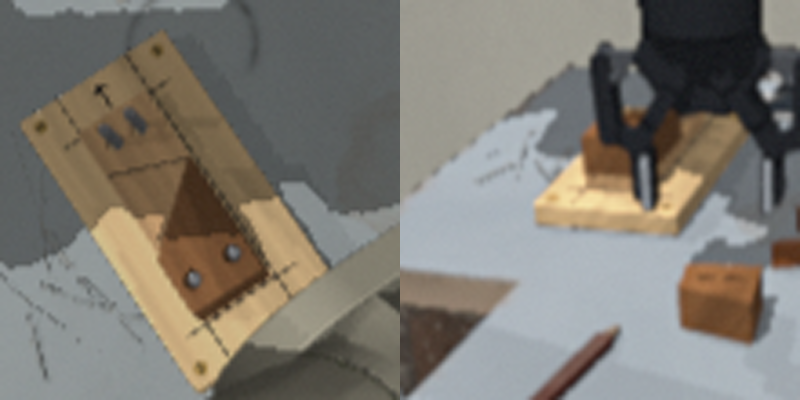

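```bash
python3 -m crank '[[[0,0.03,0.7,0,0,0,68],[0,0,0.8,0,0,0,68],[0,0,0.8,0,0,0,68],[0,0,0.4,0,0,0,68],[0,0,0,0,0,0,40],[0,0,0,0,0,0,40],[0,0,0,0,0,0,40],[0,0,0,0,0,0,40]]]' 70
python3 -m crank '[[[0,0,0,0,0,0,40],[0,0,0,0,0,0,40],[0,0,-0.5,0,0,0,40],[0,0,-0.8,0,0,0,40],[0,0,-0.9,0,0,0,40],[0,0,-0.9,0,0,0,40],[0,0,-0.9,0,0,0,40],[0,0,-0.5,0,0,0,40]]]'
python3 - <<'E'
from h import *
c=np.cos(np.radians(32.1));s=np.sin(np.radians(32.1))
tool((519.5+55*c,-89.8+55*s,115),32.1)
E
```

```text
time_s: 18.95
eef_pos: [398.9, -307.2, 6.7]
ee_rot: [0.001, 0.942, 0.336, 0.0]
force: [0.7, -0.1, 1.6]
grip_width: 0.572
grip_force: 72.8
time_s: 19.75
eef_pos: [398.9, -307.4, 120.8]
ee_rot: [0.001, 0.942, 0.336, 0.0]
force: [-0.4, 0.2, -0.5]
grip_width: 0.575
grip_force: 72.6
shift(now axes) [11.43  -3.399  0.223] turn [ 0.019 -0.001  0.902] | shift in goal axes [10.912 -4.807  0.233]
```

```bash
python3 -m crank '[[[0.6,-0.3,0,0,0,0.3,40],[0.8,-0.4,0,0,0,0.3,40],[0.8,-0.4,0,0,0,0.3,40],[0.8,-0.4,0,0,0,0,40],[0.8,-0.4,0,0,0,0,40],[0.8,-0.4,0,0,0,0,40],[0.8,-0.4,0,0,0,0,40],[0.8,-0.4,0,0,0,0,40]]]'
python3 - <<'E'
from h import *
c=np.cos(np.radians(32.1));s=np.sin(np.radians(32.1))
tool((519.5+55*c,-89.8+55*s,108),32.1)
E
```

```text
time_s: 20.55
eef_pos: [484.5, -155.6, 118.6]
ee_rot: [-0.0, 0.961, 0.277, -0.0]
force: [-0.6, -0.5, -0.4]
grip_width: 0.569
grip_force: 72.6
shift(now axes) [ 4.785 -1.485  0.422] turn [-0.003  0.002  0.002] | shift in goal axes [ 4.785 -1.486  0.423]
```

```bash
python3 -m crank '[[[0.9,-0.3,0,0,0,0,40],[0.9,-0.3,0,0,0,0,40],[0.9,-0.3,0,0,0,0,40],[0.9,-0.3,0,0,0,0,40],[0.6,-0.2,0.2,0,0,0,40],[0.4,-0.05,0.2,0,0,0,40],[0.15,0,0,0,0,0,40],[0,0,0,0,0,0,40]]]'
python3 - <<'E'
from h import *
c=np.cos(np.radians(32.1));s=np.sin(np.radians(32.1))
tool((519.5+55*c,-89.8+55*s,70),32.1)
cv2.imwrite("pics/top6.png",capture("top"))
cv2.imwrite("pics/sc6.png",capture("scene"))
a=cv2.imread("pics/top6.png")[130:240,170:280];b=cv2.imread("pics/sc6.png")[90:220,220:350]
cv2.imwrite("pics/p6.png",np.hstack([cv2.resize(x,(400,400),interpolation=2) for x in (a,b)]))
E
```

```text
time_s: 21.35
eef_pos: [565.5, -63.0, 108.2]
ee_rot: [-0.0, 0.961, 0.277, -0.0]
force: [-1.0, 0.1, -1.0]
grip_width: 0.57
grip_force: 72.6
shift(now axes) [ 0.071 -0.07   1.529] turn [-0.003  0.004  0.002] | shift in goal axes [ 0.07  -0.07   1.529]
```

View pics/p6.png

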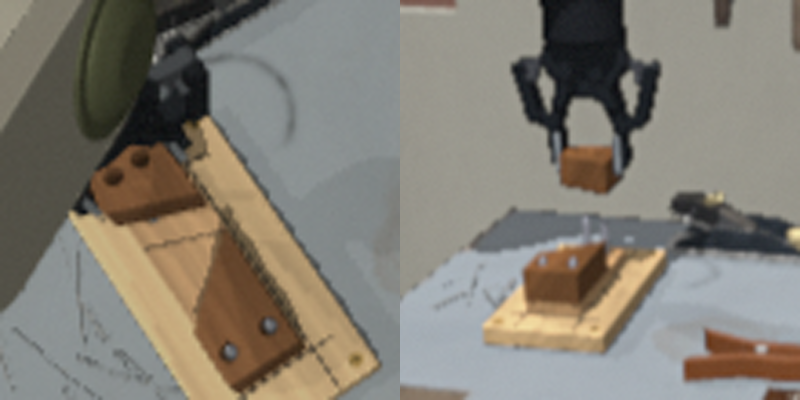

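Run:
```python
from h import *
c=np.cos(np.radians(32.1));s=np.sin(np.radians(32.1));R=np.array([[c,-s],[s,c]])
f=lambda L,z:(ray(np.array(L)/3.636+[169.63,129.63],z)-[519.5,-89.8])@R
print("toe holes",f([(114,177),(140,158)],131.6),"bed pins tops",f([(230,350),(270,326)],66))
```

```text
toe holes [[49.57494641  8.3218496 ]
 [50.55638613 -9.59009355]] bed pins tops [[-55.07187185  13.25070989]
 [-56.63919838 -14.0593492 ]]
```

```bash
python3 -m crank '[[[0.085,-0.045,0.3,0,0,0,40],[0,0,0.4,0,0,0,40],[0,0,0.3,0,0,0,40],[0,0,0.3,0,0,0,40],[0,0,0.2,0,0,0,40],[0,0,0.2,0,0,0,40],[0,0,0.1,0,0,0,40],[0,0,0,0,0,0,40]]]'
```

```text
time_s: 22.25
eef_pos: [566.9, -60.6, 63.4]
ee_rot: [-0.0, 0.961, 0.277, 0.0]
force: [0.1, 0.5, -1.2]
grip_width: 0.574
grip_force: 72.6
```

Bottom at about 57 with the pins inside and no load; going down.

```bash
python3 -m crank '[[[0,0,0.2,0,0,0,40],[0,0,0.25,0,0,0,40],[0,0,0.2,0,0,0,40],[0,0,0.15,0,0,0,40],[0,0,0.1,0,0,0,40],[0,0,0.06,0,0,0,40],[0,0,0,0,0,0,40],[0,0,0,0,0,0,40]]]'
python3 -m crank '[[[0,0,0.05,0,0,0,40],[0,0,0.04,0,0,0,40],[0,0,0,0,0,0,40],[0,0,0,0,0,0,40],[0,0,0,0,0,0,40],[0,0,0,0,0,0,66],[0,0,0,0,0,0,66],[0,0,0,0,0,0,66]]]'
```

```text
time_s: 23.05
eef_pos: [566.9, -60.5, 39.4]
ee_rot: [0.0, 0.961, 0.277, 0.0]
force: [4.5, 1.2, -2.9]
grip_width: 0.571
grip_force: 72.6
time_s: 23.85
eef_pos: [566.4, -60.7, 37.1]
ee_rot: [-0.0, 0.961, 0.277, -0.001]
force: [-0.2, 0.5, 0.6]
grip_width: 0.776
grip_force: 0.0
```

```bash
python3 -m crank '[[[0,0,-0.4,0,0,0,68],[0,0,-0.8,0,0,0,68],[0,0,-0.9,0,0,0,68],[0,0,-0.9,0,0,0,68],[-0.5,0.4,-0.3,0,0,0,68],[-0.9,0.7,0,0,0,0,68],[-0.9,0.7,0,0,0,0,68],[-0.9,0.7,0,0,0,0,68]]]'
python3 -m crank '[[[-0.9,0.7,0,0,0,0,68],[-0.9,0.7,0,0,0,0,68],[-0.9,0.7,0,0,0,0,68],[-0.9,0.7,0,0,0,0,68],[-0.9,0.7,0,0,0,0,68],[-0.6,0.5,0,0,0,0,68],[0,0,0,0,0,0,68],[0,0,0,0,0,0,68]]]'
python3 - <<'E'
from h import *
tool((442.7,-412,1.5),31.2)
cv2.imwrite("pics/top7.png",capture("top"))
i0=cv2.imread("pics/top0.png");a=cv2.imread("pics/top7.png")[140:260,180:300];b=i0[190:280,325:415]
cv2.imwrite("pics/p7.png",np.hstack([cv2.resize(x,(400,400),interpolation=2) for x in (a,b)]))
E
```

```text
time_s: 24.65
eef_pos: [531.1, -157.8, 119.5]
ee_rot: [-0.0, 0.961, 0.277, -0.0]
force: [0.3, -0.4, 0.7]
grip_width: 0.79
grip_force: 0.0
time_s: 25.45
eef_pos: [476.8, -308.7, 119.5]
ee_rot: [-0.0, 0.961, 0.276, -0.0]
force: [-0.8, -0.8, -1.1]
grip_width: 0.795
grip_force: 0.0
shift(now axes) [-3.35   2.782  4.717] turn [-0.007  0.001  0.108] | shift in goal axes [-3.308  2.827  4.719]
```

View pics/p7.png

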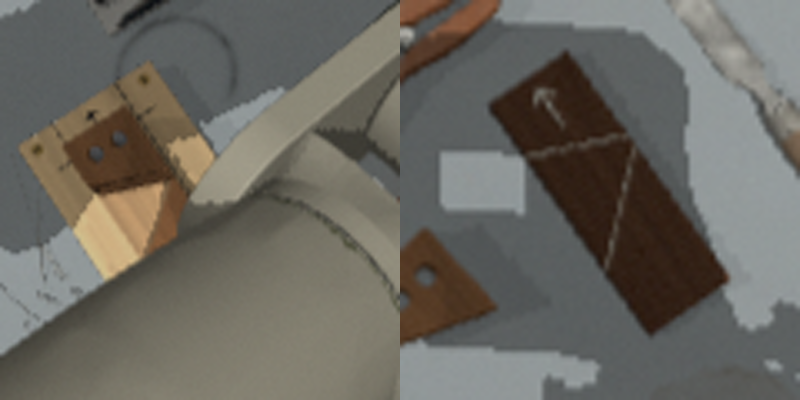

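Run:
```python
from h import *
M=[(72,25),(72,-25),(-72,-25),(-72,25)]
p=np.array([(88,103),(168,50),(328,280),(251,332)])/4.444+[324.6,189.6]
print(fit(ray(p,12),M))
im=cv2.imread("pics/top0.png"); hsv=cv2.cvtColor(im,cv2.COLOR_BGR2HSV)
m=((hsv[...,0]<18)&(hsv[...,1]>90)&(hsv[...,2]<110)).astype(np.uint8); m[:190]=0;m[280:]=0;m[:,:345]=0;m[:,402:]=0
m=cv2.morphologyEx(m,cv2.MORPH_CLOSE,np.ones((3,3)))
q=max(cv2.findContours(m,0,2)[0],key=cv2.contourArea)
w=ray(q[:,0,:],12).astype(np.float32); print(cv2.contourArea(q),cv2.minAreaRect(w))
```

```text
(array([ 443.23405812, -412.24921969]), np.float64(30.823329208595958), array([0.63249285, 0.6975813 , 1.16822162, 1.48163313]))
1274.5 ((442.47509765625, -412.53363037109375), (140.95257568359375, 49.79777908325195), 31.027433395385742)
```

```bash
python3 -m crank '[[[-0.6,0.5,0,0,0,0.14,68],[-0.9,0.8,0.2,0,0,0,68],[-0.9,0.8,0.6,0,0,0,68],[-0.7,0.6,0.8,0,0,0,68],[-0.2,0.1,0.8,0,0,0,68],[0,0,0.8,0,0,0,68],[0,0,0.4,0,0,0,68],[0,0,0,0,0,0,68]]]'
python3 - <<'E'
from h import *
tool((442.8,-412.3,3),31)
E
```

```text
time_s: 26.3
eef_pos: [443.1, -409.9, 28.7]
ee_rot: [-0.001, 0.963, 0.268, -0.0]
force: [-0.2, -0.5, 0.0]
grip_width: 0.798
grip_force: 0.0
shift(now axes) [-0.06   0.077  1.028] turn [-0.019  0.001  0.007] | shift in goal axes [-0.06   0.075  1.028]
```

```bash
python3 -m crank '[[[-0.06,0.08,0.3,0,0,0,66],[0,0,0.4,0,0,0,66],[0,0,0.3,0,0,0,66],[0,0,0,0,0,0,40],[0,0,0,0,0,0,40],[0,0,0,0,0,0,40],[0,0,0,0,0,0,40],[0,0,0,0,0,0,40]]]' 60
python3 -m crank '[[[0,0,0,0,0,0,40],[0,0,0,0,0,0,40],[0,0,-0.5,0,0,0,40],[0,0,-0.9,0,0,0,40],[0,0,-0.9,0,0,0,40],[0,0,-0.9,0,0,0,40],[0,0,-0.9,0,0,0,40],[0,0,-0.6,0,0,0,40]]]'
python3 - <<'E'
from h import *
tool((519.5,-89.8,125),32.1)
E
```

```text
time_s: 27.1
eef_pos: [442.9, -413.7, 4.9]
ee_rot: [0.0, 0.964, 0.267, 0.0]
force: [0.1, -0.7, -0.1]
grip_width: 0.564
grip_force: 61.7
time_s: 27.9
eef_pos: [443.2, -414.1, 125.1]
ee_rot: [0.001, 0.964, 0.267, 0.0]
force: [0.2, 0.2, -1.4]
grip_width: 0.56
grip_force: 61.9
shift(now axes) [ 9.296 -9.547 -0.02 ] turn [ 0.02  -0.001 -0.137] | shift in goal axes [ 9.478e+00 -9.367e+00  5.000e-03]
```

```bash
python3 -m crank '[[[0.5,-0.5,0,0,0,-0.07,40],[0.85,-0.85,0,0,0,-0.07,40],[0.85,-0.85,0,0,0,0,40],[0.85,-0.85,0,0,0,0,40],[0.85,-0.85,0,0,0,0,40],[0.85,-0.85,0,0,0,0,40],[0.85,-0.85,0,0,0,0,40],[0.85,-0.85,0,0,0,0,40]]]'
python3 - <<'E'
from h import *
tool((519.5,-89.8,110),32.1)
E
```

```text
time_s: 28.7
eef_pos: [494.1, -189.1, 122.0]
ee_rot: [-0.0, 0.961, 0.277, -0.0]
force: [0.9, 0.3, 0.0]
grip_width: 0.557
grip_force: 61.9
shift(now axes) [ 2.975 -2.821  0.484] turn [-0.007  0.002  0.008] | shift in goal axes [ 2.972 -2.825  0.482]
```

```bash
python3 -m crank '[[[0.8,-0.8,0,0,0,0,40],[0.8,-0.8,0,0,0,0,40],[0.7,-0.65,0,0,0,0,40],[0.4,-0.35,0.2,0,0,0,40],[0.2,-0.15,0.2,0,0,0,40],[0,0,0,0,0,0,40],[0,0,0,0,0,0,40],[0,0,0,0,0,0,40]]]'
python3 - <<'E'
from h import *
tool((519.5,-89.8,65),32.1)
cv2.imwrite("pics/top8.png",capture("top"))
cv2.imwrite("pics/sc8.png",capture("scene"))
a=cv2.imread("pics/top8.png")[150:260,180:290];b=cv2.imread("pics/sc8.png")[110:230,220:340]
cv2.imwrite("pics/p8.png",np.hstack([cv2.resize(x,(400,400),interpolation=2) for x in (a,b)]))
E
```

```text
time_s: 29.5
eef_pos: [519.1, -95.6, 112.3]
ee_rot: [0.0, 0.961, 0.276, 0.0]
force: [0.2, 0.3, -0.0]
grip_width: 0.559
grip_force: 61.9
shift(now axes) [ 0.135 -0.188  1.892] turn [ 0.001  0.    -0.005] | shift in goal axes [ 0.135 -0.187  1.892]
```

View pics/p8.png

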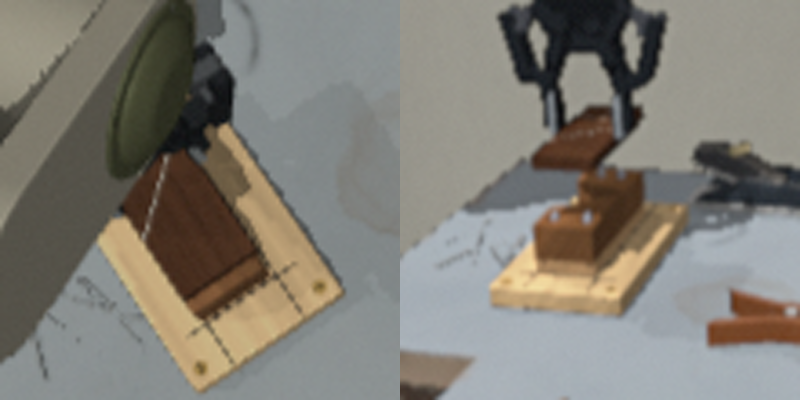

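Run:
```python
from h import *
c=np.cos(np.radians(32.1));s=np.sin(np.radians(32.1));R=np.array([[c,-s],[s,c]])
o=np.array([519.5,-89.8])
f=lambda L,z:((ray(np.array(L)/3.636+[179.63,149.63],z)-o)@R).round(1)
print("heel corners",f([(263,256),(188,301)],118.5), "bottom edge",f([(265,262),(190,307)],107),"bed heel top",f([(268,272),(203,318)],60))
print("tcp in board",(sense()["eef_pos"][:2]-o)@R)
```

```text
heel corners [[-80.2 -29.1]
 [-77.4  19.1]] bottom edge [[-81.1 -27.8]
 [-78.2  21. ]] bed heel top [[-76.5 -24.4]
 [-77.4  22.4]]
tcp in board [-3.27563991 -4.57374346]
```

```bash
python3 -m crank '[[[0.12,-0.17,0.2,0,0,0,40],[0,0,0.3,0,0,0,40],[0,0,0.3,0,0,0,40],[0,0,0.3,0,0,0,40],[0,0,0.2,0,0,0,40],[0,0,0.1,0,0,0,40],[0,0,0,0,0,0,40],[0,0,0,0,0,0,40]]]'
python3 - <<'E'
from h import *
tool((519.0,-90.1,65),32.1)
E
```

```text
time_s: 30.4
eef_pos: [519.6, -89.6, 77.5]
ee_rot: [0.0, 0.961, 0.277, 0.0]
force: [0.0, -0.5, -0.3]
grip_width: 0.558
grip_force: 61.9
shift(now axes) [-0.032  0.002  0.499] turn [ 0.002 -0.002  0.003] | shift in goal axes [-0.032  0.002  0.499]
```

```bash
python3 -m crank '[[[-0.02,0,0.1,0,0,0,40],[0,0,0.1,0,0,0,40],[0,0,0.1,0,0,0,40],[0,0,0.06,0,0,0,40],[0,0,0.04,0,0,0,40],[0,0,0,0,0,0,40],[0,0,0,0,0,0,40],[0,0,0,0,0,0,40]]]'
```

```text
time_s: 31.2
eef_pos: [519.1, -89.8, 67.4]
ee_rot: [0.0, 0.961, 0.277, 0.0]
force: [0.2, -0.5, -0.7]
grip_width: 0.557
grip_force: 61.9
```

```bash
python3 -m crank '[[[0,0,0.04,0,0,0,40],[0,0,0.04,0,0,0,40],[0,0,0.03,0,0,0,40],[0,0,0,0,0,0,40],[0,0,0,0,0,0,40],[0,0,0,0,0,0,40],[0,0,0,0,0,0,40],[0,0,0,0,0,0,40]]]'
```

```text
time_s: 32.0
eef_pos: [519.1, -89.8, 64.5]
ee_rot: [-0.0, 0.961, 0.277, 0.0]
force: [0.7, 0.4, -0.9]
grip_width: 0.56
grip_force: 61.9
```

```bash
python3 -m crank '[[[0,0,0.03,0,0,0,40],[0,0,0,0,0,0,40],[0,0,0,0,0,0,66],[0,0,0,0,0,0,66],[0,0,0,0,0,0,68],[0,0,-0.3,0,0,0,68],[0,0,-0.8,0,0,0,68],[0,0,-0.9,0,0,0,68]]]'
python3 -m crank '[[[0,0,-0.9,0,0,0,68],[0,0.5,-0.9,0,0,0,68],[-0.5,0.9,0,0,0,0,68],[-0.8,0.9,0,0,0,0,68],[-0.8,0.9,0,0,0,0,68],[-0.8,0.9,0,0,0,0,68],[-0.8,0.9,0,0,0,0,68],[-0.8,0.9,0,0,0,0,68]]]'
python3 -m crank '[[[-0.8,0.8,0,0,0,0,68],[-0.8,0.8,0,0,0,0,68],[-0.8,0.8,0,0,0,0,68],[-0.8,0.8,0,0,0,0,68],[-0.8,0.5,0,0,0,0,68],[-0.5,0.2,0,0,0,0,68],[0,0,0,0,0,0,68],[0,0,0,0,0,0,68]]]'
python3 - <<'E'
from h import *
cv2.imwrite("pics/top9.png",capture("top"))
cv2.imwrite("pics/sc9.png",capture("scene"))
a=cv2.imread("pics/top9.png")[150:260,180:290];b=cv2.imread("pics/sc9.png")[130:230,230:330]
cv2.imwrite("pics/p9.png",np.hstack([cv2.resize(x,(400,400),interpolation=2) for x in (a,b)]))
E
```

```text
time_s: 32.8
eef_pos: [518.8, -89.7, 114.5]
ee_rot: [-0.0, 0.961, 0.277, -0.0]
force: [-0.1, 0.4, 0.4]
grip_width: 0.792
grip_force: 0.0
time_s: 33.6
eef_pos: [501.9, -275.8, 159.4]
ee_rot: [0.0, 0.961, 0.277, 0.0]
force: [0.5, -0.2, 0.1]
grip_width: 0.794
grip_force: 0.0
time_s: 34.4
eef_pos: [459.0, -416.2, 159.0]
ee_rot: [-0.0, 0.961, 0.277, 0.0]
force: [0.7, -0.1, 0.9]
grip_width: 0.797
grip_force: 0.0
```

View pics/p9.png

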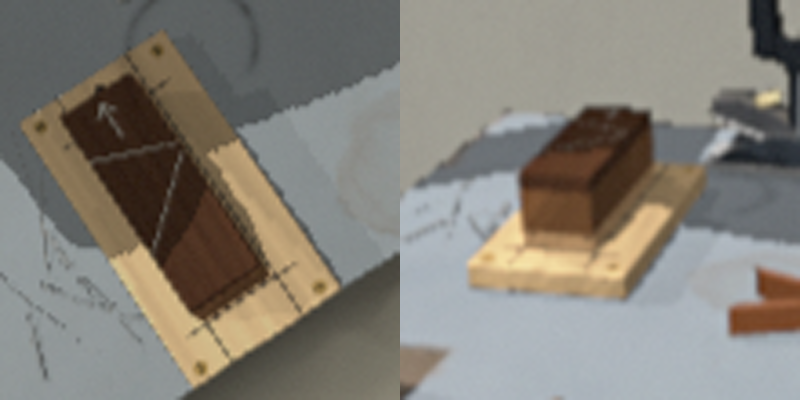

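The dark cheek sits flush on both blocks, its heel edge at about (236,232) in the top picture. No pins show and I see no gaps in the scene view, so I'm handing in.

```bash
python3 -c "
from rig import *
print(finish_job())"
```

```text
the job is handed in; nothing more can be done
None
```

I stacked the plane body on the pins in order (pale cheek, bed block, toe block, dark cheek) and handed the job in at about 34 s; the last pictures show every piece fully down, but the hand-in returned no verdict.

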